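# Key a glass colour cell into the light path of a fair-stall light bench

### The job

Lift the blue glass cell out of the rack and set it in the well of the light bench; press it lightly and turn it by feel until its key drops into the slot and it sits fully home, so its clear faces look along the light path. Let go of it, then press the yellow read button fully down and release it. The glass is fragile: never press cell or button harder than about 20 N, keep the cell upright, and leave everything else where it stands.

Things in the scene. Friction and masses are not known exactly. Their poses are not given: they have to be found in the camera images.
- cell_blue: The cell to load: blue cap, blue glass, 83 mm tall, 0.08 to 0.17 kg. Origin: centre of the underside of its key, z up. From the bottom: steel key (bar 30 mm long along the cell's x, 5 mm wide, z 0 to 7), round flange 40 mm across (z 7 to 13), glass (z 13 to 53), cap (z 53 to 83). Stands in any of the three rack places, yaw within 0.5 rad of the rack's. Half a turn makes no difference.
- cap (a point): Where to hold the blue cell: middle of its square blue cap, 73 mm above the cell's origin. The cap is 26 x 26 mm, 30 mm tall (top 10 mm above this point), its sides square to the cell's x and y; a white line on its top runs along the cell's x. It is best held here.
- glass (a point): Middle of the blue cell's glass block, 24 x 24 x 40 mm tall, 33 mm above the cell's origin. Clear faces look along the cell's +x and -x (so the key runs the way the light must go), grey frosted faces along y.
- rack: Fixed wooden rack 70 (x) x 230 (y) x 22 mm; origin centre of underside. Three holes 35 mm wide, 12 mm deep, at y = -75, 0, +75 mm hold one cell each; the flange rests on the rack's top with the key hanging in the hole, so a cell's origin stands 15 mm above the table.
- bench: Fixed light bench. Origin: on the well's axis at table height, z up. Grey base plate 20 mm thick, x -130 to +100, y -100 to +100 mm; on it a turntable 170 mm across (top at z 28) with a 64 x 64 mm block and round collar, the well (top at z 56). White lamp and black sensor tubes, 20 mm across, top at z 77, 42 to 82 mm from the axis, stand on it on opposite sides, on the light path.
- well_mouth (a point): Centre of the well's mouth, 56 mm above the bench's origin. The well is a round hole 41.5 mm across, 16 mm deep, its top 6 mm flaring like a funnel to 48.5 mm. It sits in the turntable, which is clamped hard at an angle that is not measured (this point's axes are the bench's): the light path lies anywhere from 0.2 to 1.4 rad anticlockwise (seen from above) of the bench's x axis.
- well_floor (a point): Centre of the well's floor, 40 mm above the bench's origin. A slot 31.6 x 6.6 mm, 10 mm deep, runs across it along the light path (angle not measured). Off the slot the cell stands on its key, its origin at this height; within about 0.05 rad of the slot the key drops in, and fully home the cell's origin is 7 mm below this point. Pressing with 5 to 10 N is enough; above 40 N the cell chips.
- read (a joint): Travel of the yellow read button, m: 0 up, 0.006 fully down; a spring that takes about 5 N at full travel pushes it back.
- read_top (a point): Centre of the top face of the yellow read button (28 mm across, pressed straight down), on the bench's base plate 105 mm from the well on the bench's -x side.
- cell_amber: A bystander: same cell with orange cap and amber glass, in the rack; origin centre of its underside.
- cell_green: A bystander: same cell with green cap and green glass, in the rack; origin centre of its underside.
- bottle: Bystander: dark blue bottle 68 mm across, 200 mm tall; origin centre of underside.
- jar: Bystander: yellow jar 84 mm across, 120 mm tall; origin centre of underside.
- gift: Bystander: dark blue gift box with yellow ribbon, 100 x 130 x 90 mm tall; origin centre of underside.
- basket: Bystander: straw basket 206 mm across with a light blue ball, 117 mm tall in all; origin centre of underside.
- tape: Bystander: red tape roll lying flat, 68 mm across, 22 mm tall; origin centre of underside.
- mug: Bystander: white mug 76 mm across, handle at its +y side, 90 mm tall; origin centre of underside.
There are look-alikes about, which are no part of the job. There is more than one size of the cell_blue; the one meant has the size given above.

How it is judged:
By the outcome, as a careful person would: the job done as asked, in the order asked, and still so for the second after the job is handed in, with the robot touching nothing.
It also fails if it takes over 64 s, if anything falls off the work surface, if the arm or the gripper's body presses on something with over 40 N, if the wrist force passes 120 N, or if a joint passes its speed limit or range.

### The arm

A 7-joint arm with a two-finger parallel gripper is mounted at the origin on the work surface. World frame = base frame: x ahead of the robot, y to its left, z up, the work surface at z = 0. Lengths are in m, angles in rad, forces in N, time in s.
With the tool pointing down it reaches from about 0.4 to 0.85 m from the base axis. Payload 4.5 kg.
Tool frame: the origin (TCP) lies at the very end of the fingers, on their centre line; the grasp point (between the pads) lies 19 mm behind it; y points along the fingers, x is the direction in which the jaws open and shut, and the axes are right-handed (so a half turn about y gives the same grasp; the last joint's range is limited). The gripper opens to 88 mm and grips with 3 to 60 N. Pads are 18 mm wide; open, the fingers measure 123 mm over their backs; the gripper's body (75 mm by 187 mm) begins 45 mm behind the grasp point.
Start: joints at [-1.142, 0.689, -0.195, 1.565, 0.157, 0.902, -0.215], TCP at [0.24, 0.577, 0.239] pointing down, gripper open.
Joint ranges: [-3.01, 3.01], [-0.46, 2.08], [-1.47, 1.51], [0.13, 2.56], [-1, 4.14], [0.04, 2.09], [-2.66, 2.66]. Speed limits (rad/s): [2.57, 2.57, 3.14, 3.14, 3.14, 3.14, 3.14].

### API

Orientations are given as a unit quaternion [x, y, z, w].
In Python, from plant import r gives the robot as it stands.
- The arm moves only by the shell command python3 -m inch 'ROWS' [OPENING] [FORCE]. ROWS is JSON, a list of rows, each a list of 6 numbers: the shift along the tool's x, y, z in mm, then the turn, a rotation vector about the tool's x, y, z in rad. In form: [[x, y, z, ax, ay, az], ...]. A call has 1 to 12 rows; each row shifts and turns the commanded pose from where the row before left it, along the tool's axes as they then stand; what a row does not reach is not made up. A row lasts 1/12 s, in which the tool goes at most 41.7 mm and 7.16 degrees, less where a joint would pass 70% of its speed; a pose out of reach is approached as far as the arm can. A call is refused whole if a number of a shift passes 41.7 or a number of a turn 0.125, either way. A call with a gripper value outside its range is refused whole. OPENING is the finger opening in mm, from 0 to 88.1, set as the call begins (- or left out, the last holds). The fingers move at their own pace and stop on an object; FORCE is the grip in N (left out, the last holds). Time passes only in rows, so rows that do not move let the fingers close. It gives the time, the measured TCP pose, the force and the opening at its end, in the units of the state.
- r.get_state(): the state, without advancing time (a new reading comes with each control period).
- r.snapshot(name): name is "scene" or "side" or "wrist"; returns a dict with "img" (480x640x3 uint8, red, green, blue), "range_z" (480x640 float32, m along the optical axis (not along the pixel's ray), 0 where there is no reading), "mtx" (3x3 intrinsics, pixels), "camera_from_world" (4x4, takes a point from world to camera coordinates); the wrist camera has in their place "tool_from_camera" (4x4, takes a point from camera to tool coordinates, whose origin is the TCP and whose axes are the tool frame's). Camera axes: x right, y down, z forward; pixel columns grow to the right and rows downward; lengths in m; the calibration is good to about 2 mm. A picture is of the moment at which its call begins: read the wrist's pose just before it.
- r.finish_job(): hands the job in, once; it reports no verdict.
The state is a dict: "clock": time; "q": joint angles; "qd": joint speeds; "joint_torque": joint torques, N m; "tool_pos": TCP position; "eef_rot": TCP orientation; "contact_force": force on the tool from outside, world axes, zero at the start; "moment": the same for the moment, N m; "opening": opening from 0.0 (shut) to 1.0 (fully open).
Only numpy, scipy, OpenCV 4.12 (cv2) and the standard library are available. Lean on these libraries where they do the work, as an engineer would, in place of code of your own. Each camera call takes 0.05 s, during which the arm holds its last target.

## Working session

There is one attempt and no reset: what is moved stays moved. The work goes in short steps, Python scripts to look and compute and a shell command to move; the robot and the scene stay as the last step left them, time stands still between calls to the robot, and variables do not carry over. Pictures are saved under pics/ and viewed, and the job is handed in when it is done.

```bash
ls; mkdir -p pics; cat > h.py <<'E'
import numpy as np, cv2
from plant import r
from scipy.spatial.transform import Rotation as R
def save(name,fn,s=None):
    d=s or r.snapshot(name); cv2.imwrite('pics/'+fn,d['img'][:,:,::-1]); return d
def T():
    s=r.get_state(); M=np.eye(4); M[:3,:3]=R.from_quat(s['eef_rot']).as_matrix(); M[:3,3]=s['tool_pos']; return M
def cloud(d,M=None):
    z=d['range_z']; K=d['mtx']; v,u=np.mgrid[:480,:640]
    P=np.stack([(u-K[0,2])/K[0,0]*z,(v-K[1,2])/K[1,1]*z,z,np.ones_like(z)],-1)
    W=np.linalg.inv(d['camera_from_world']) if 'camera_from_world' in d else M@d['tool_from_camera']
    P=P@W.T; P=P[...,:3]; P[z==0]=np.nan; return P
E
python3 - <<'E'
from h import *
s=r.get_state(); print({k:np.round(v,3) for k,v in s.items()}); print(T().round(3))
for n in ['scene','side','wrist']:
    M=T(); d=save(n,n+'0.png'); np.savez('/tmp/%s0.npz'%n,M=M,**d)
E
```

```text
pics
{'clock': np.float64(0.0), 'q': array([-1.142,  0.69 , -0.195,  1.566,  0.157,  0.902, -0.215]), 'qd': array([ 0.001,  0.001, -0.001, -0.001, -0.001,  0.002, -0.001]), 'joint_torque': array([-0.0000e+00, -5.2757e+01, -1.2670e+00, -1.5343e+01, -5.3000e-02,
        7.0000e-03,  0.0000e+00]), 'tool_pos': array([0.24 , 0.576, 0.238]), 'eef_rot': array([ 0.589,  0.392, -0.393, -0.588]), 'contact_force': array([-0.215, -0.572,  0.394]), 'moment': array([-0.021, -0.023,  0.004]), 'opening': np.float64(1.004)}
[[ 0.384 -0.001 -0.923  0.24 ]
 [ 0.923 -0.002  0.384  0.576]
 [-0.002 -1.    -0.     0.238]
 [ 0.     0.     0.     1.   ]]
```

View pics/scene0.png

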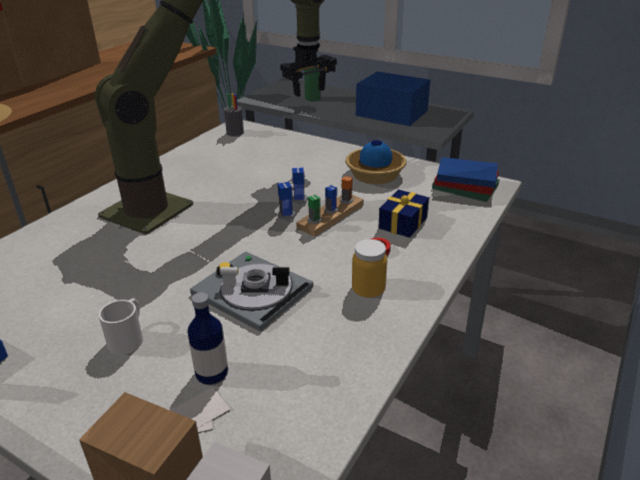

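View pics/side0.png

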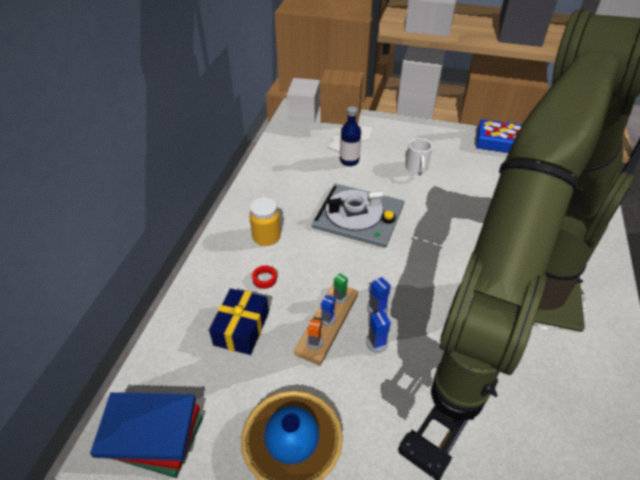

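View pics/wrist0.png

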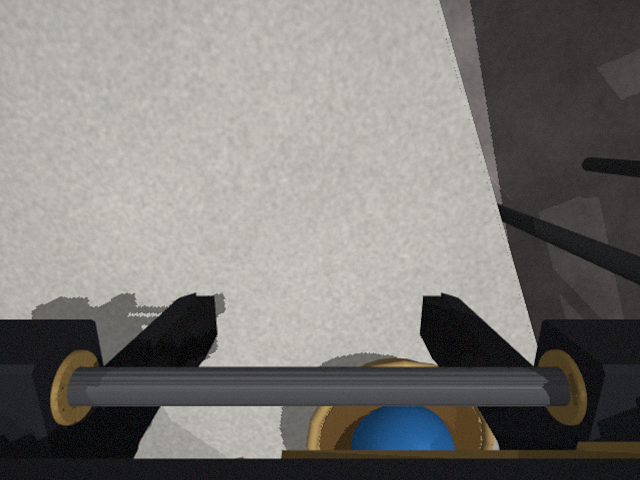

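Blue candidates in the side view are the rack's middle cell (328,307) and two larger standalone cells, (379,293) and (379,330). The blue gift (240,320) and the ball (291,433) are clearly something else. The middle rack cell fits the description, so I'll crop in on it and measure.

```bash
python3 - <<'E'
from h import *
for n,box in [('side',(220,400,280,400)),('scene',(150,330,180,380))]:
    d=dict(np.load('/tmp/%s0.npz'%n)); P=cloud(d); np.save('/tmp/%sP.npy'%n,P)
    y0,y1,x0,x1=box if n=='scene' else (170,370,290,410)
    c=d['img'][y0:y1,x0:x1,::-1]; cv2.imwrite('pics/%s_crop.png'%n,cv2.resize(c,None,fx=4 if n=='scene' and 0 else 3,fy=3,interpolation=cv2.INTER_CUBIC))
    img=d['img'].astype(int); hsv=cv2.cvtColor(d['img'],cv2.COLOR_RGB2HSV)
    for name,m in [('blue',(hsv[...,0]>105)&(hsv[...,0]<130)&(hsv[...,1]>120)),('green',(hsv[...,0]>45)&(hsv[...,0]<80)&(hsv[...,1]>100)),('orange',(hsv[...,0]<14)&(hsv[...,1]>150)),('yellow',(hsv[...,0]>20)&(hsv[...,0]<32)&(hsv[...,1]>180))]:
        k,l,st,ce=cv2.connectedComponentsWithStats(m.astype(np.uint8))
        for i in range(1,k):
            if st[i,4]<25: continue
            q=P[l==i]; q=q[~np.isnan(q[:,0])]
            if len(q)==0: continue
            lo,hi=np.percentile(q,[2,98],0)
            if lo[2]<-.05 or hi[2]>.5: continue
            print(n,name,ce[i].round(),st[i,4],lo.round(3),hi.round(3))
E
```

```text
side blue [351. 131.] 326 [ 0.58  -0.416  0.102] [ 0.631 -0.382  0.175]
side blue [349. 163.] 41 [ 0.581 -0.401  0.008] [ 0.626 -0.379  0.023]
side blue [380. 312.] 896 [0.362 0.166 0.021] [0.419 0.296 0.114]
side blue [233. 297.] 194 [0.728 0.257 0.065] [0.758 0.301 0.073]
side blue [258. 305.] 332 [0.664 0.257 0.021] [0.7   0.302 0.074]
side blue [328. 306.] 190 [0.499 0.233 0.037] [0.523 0.261 0.101]
side blue [219. 329.] 431 [0.728 0.33  0.012] [0.76  0.383 0.074]
side blue [245. 335.] 643 [0.665 0.331 0.013] [0.701 0.383 0.074]
side blue [144. 426.] 5852 [0.707 0.552 0.053] [0.885 0.696 0.07 ]
side blue [290. 429.] 1039 [0.452 0.521 0.058] [0.55  0.617 0.119]
side green [341. 284.] 173 [0.485 0.162 0.038] [0.513 0.189 0.1  ]
side green [198. 423.] 44 [0.71  0.559 0.009] [0.714 0.595 0.025]
side green [162. 470.] 143 [0.71  0.679 0.008] [0.782 0.687 0.025]
side orange [264. 276.] 325 [0.68  0.124 0.005] [0.739 0.185 0.026]
side orange [314. 328.] 181 [0.512 0.256 0.022] [0.538 0.335 0.1  ]
side orange [194. 418.] 75 [0.711 0.548 0.023] [0.721 0.614 0.045]
side orange [160. 464.] 
[... 1146 characters left out ...]
ene green [216.  27.] 663 [-0.925  1.165  0.041] [-0.648  1.452  0.357]
scene green [192.  35.] 104 [-0.841  1.15   0.14 ] [-0.797  1.206  0.24 ]
scene green [203.  40.] 47 [-0.867  1.122  0.116] [-0.711  1.303  0.212]
scene green [312.  86.] 314 [-0.119  1.101 -0.005] [-0.057  1.15   0.112]
scene green [450. 190.] 80 [0.717 0.547 0.003] [0.817 0.563 0.019]
scene green [477. 196.] 74 [0.825 0.547 0.002] [0.891 0.562 0.024]
scene green [314. 205.] 147 [0.487 0.153 0.036] [0.515 0.179 0.1  ]
scene orange [347. 184.] 104 [0.515 0.3   0.058] [0.541 0.323 0.099]
scene orange [467. 188.] 274 [0.729 0.544 0.022] [0.897 0.571 0.045]
scene orange [385. 244.] 78 [0.694 0.135 0.01 ] [0.746 0.184 0.026]
```

View crops.

View pics/side_crop.png

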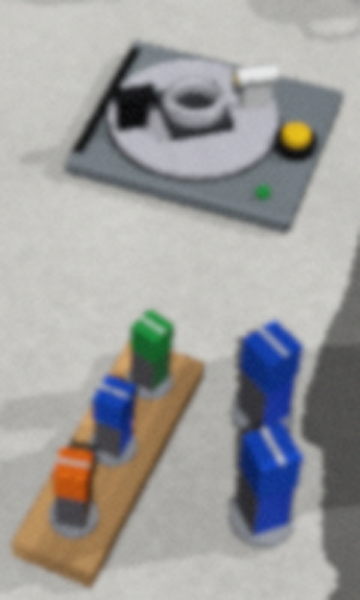

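View pics/scene_crop.png

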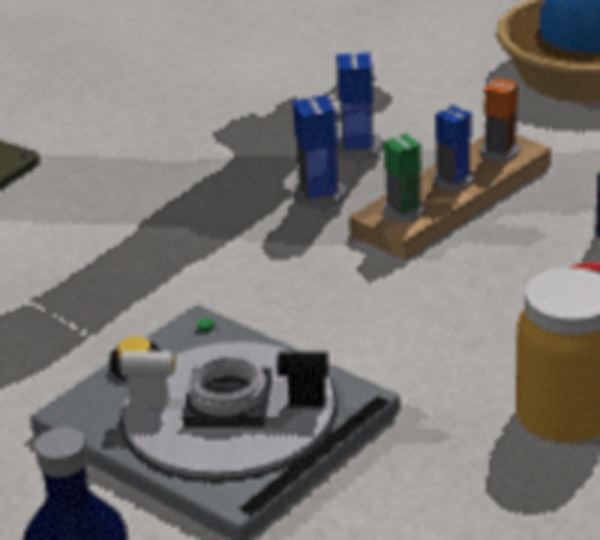

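```bash
python3 - <<'E'
from h import *
d=np.load('/tmp/wrist0.npz'); print(d['tool_from_camera'].round(3)); print(d['mtx'])
for n in ['side','scene']:
    d=np.load('/tmp/%s0.npz'%n); print(np.linalg.inv(d['camera_from_world']).round(2))
# tubes
P=np.load('/tmp/sideP.npy'); Q=np.load('/tmp/sceneP.npy')
for nm,P in [('side',P),('scene',Q)]:
  m=(P[...,0]>.38)&(P[...,0]<.75)&(P[...,1]>-.3)&(P[...,1]<.05)
  for lo,hi in [(.015,.024),(.024,.032),(.052,.059),(.065,.085)]:
    k=m&(P[...,2]>lo)&(P[...,2]<hi); q=P[k]; print(nm,lo,len(q),q.min(0).round(3),q.max(0).round(3),q.mean(0).round(3))
E
```

```text
[[ 1.     0.     0.    -0.001]
 [-0.    -0.284  0.959 -0.146]
 [ 0.    -0.959 -0.284  0.073]
 [ 0.     0.     0.     1.   ]]
[[374.92478496   0.         318.17829419]
 [  0.         374.92478496 247.82369793]
 [  0.           0.           1.        ]]
[[-0.96 -0.19  0.19  0.34]
 [-0.27  0.7  -0.66  0.96]
 [-0.01 -0.69 -0.73  1.07]
 [ 0.    0.    0.    1.  ]]
[[ 0.86  0.26 -0.44  1.23]
 [ 0.51 -0.46  0.73 -1.02]
 [-0.01 -0.85 -0.53  0.87]
 [ 0.    0.    0.    1.  ]]
side 0.015 1522 [ 0.397 -0.269  0.015] [0.75  0.037 0.024] [ 0.512 -0.129  0.02 ]
side 0.024 1202 [ 0.402 -0.256  0.024] [0.75  0.035 0.032] [ 0.528 -0.139  0.028]
side 0.052 142 [ 0.464 -0.195  0.052] [0.75  0.038 0.059] [ 0.577 -0.119  0.055]
side 0.065 242 [ 0.462 -0.206  0.065] [0.748 0.039 0.084] [ 0.595 -0.102  0.074]
scene 0.015 2127 [ 0.397 -0.275  0.015] [ 0.749 -0.03   0.024] [ 0.534 -0.182  0.02 ]
scene 0.024 1573 [ 0.411 -0.264  0.024] [ 0.75  -0.031  0.032] [ 0.546 -0.179  0.028]
scene 0.052 203 [ 0.468 -0.207  0.052] [ 0.75  -0.03   0.059] [ 0.547 -0.158  0.055]
scene 0.065 308 [ 0.46  -0.211  0.065] [ 0.75  -0.024  0.085] [ 0.564 -0.151  0.073]
```

The blue cell is at about (0.513, 0.245) with its top at z 0.100, matching 15 + 83 = 98 mm. The two standalone cells are about 115 mm tall, so they are the look-alikes. Next I move above it for a wrist view.

```bash
python3 -m inch '[[-18,-1,-34,0,0,0],[-18,-1,-34,0,0,0],[-18,-1,-34,0,0,0],[-18,-1,-34,0,0,0],[-18,-1,-34,0,0,0],[-18,-1,-34,0,0,0],[-18,-1,-34,0,0,0],[-18,-1,-34,0,0,0],[-18,-1,-34,0,0,0],[-18,-1,-34,0,0,0],[-18,-1,-34,0,0,0],[0,0,0,0,0,0]]' 60
python3 - <<'E'
from h import *
M=T(); d=save('wrist','w1.png'); print(M.round(3)); np.savez('/tmp/w1.npz',M=M,**d); print(r.get_state()['q'].round(2))
E
```

```text
clock: 1.15
tool_pos: [0.5155, 0.2406, 0.2494]
eef_rot: [0.594, 0.388, -0.388, -0.588]
contact_force: [1.3, -1.2, -0.9]
opening: 0.681
[[ 0.397  0.004 -0.918  0.516]
 [ 0.918 -0.006  0.397  0.241]
 [-0.004 -1.    -0.006  0.249]
 [ 0.     0.     0.     1.   ]]
[-0.39  0.6  -0.24  1.73  0.19  0.83  0.46]
```

View pics/w1.png

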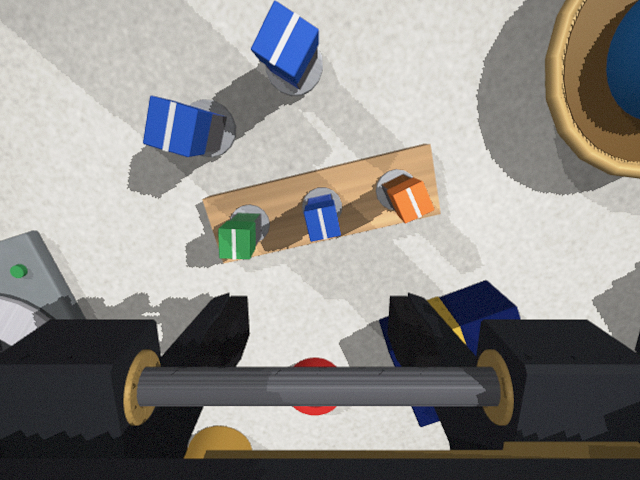

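The wrist view shows the rack with green (238,240), blue (322,218) and orange (410,200). The cap's white line runs almost along the image's vertical. Next I fit the cap top.

```bash
cat >> h.py <<'E'
def ontop(d,M,mask,z):
    "pixels of mask cast on the plane world z"
    K=d['mtx']; v,u=np.nonzero(mask); W=M@d['tool_from_camera']
    D=np.stack([(u-K[0,2])/K[0,0],(v-K[1,2])/K[1,1],np.ones(len(u))],-1)@W[:3,:3].T
    t=(z-W[2,3])/D[:,2]; return (W[:3,3]+D*t[:,None])[:,:2]
E
python3 - <<'E'
from h import *
d=dict(np.load('/tmp/w1.npz')); M=d['M']; P=cloud(d,M)
print('table z',np.nanmedian(P[250:300,300:340,2]))
hsv=cv2.cvtColor(d['img'],cv2.COLOR_RGB2HSV)
reg=np.zeros((480,640),bool); reg[180:260,280:360]=1
top=reg&(P[...,2]>.0935)&(P[...,2]<.105)
print('topz',np.nanmedian(P[top][:,2]),top.sum(),np.nonzero(top)[1].mean(),np.nonzero(top)[0].mean())
q=P[top][:,:2].astype(np.float32)
print(q.mean(0),cv2.minAreaRect(q*1000))
w=reg&top&(hsv[...,1]<70)&(hsv[...,2]>120)
p=ontop(d,M,w,.098); c=p.mean(0); u,s,vt=np.linalg.svd(p-c); print('line',c.round(4),w.sum(),np.arctan2(vt[0,1],vt[0,0]),s)
# rack orientation
rk=(P[...,2]>.017)&(P[...,2]<.027); rk[:130]=0; rk[275:]=0; rk[:,:195]=0; rk[:,445:]=0
print('rack',cv2.minAreaRect(P[rk][:,:2].astype(np.float32)*1000))
print('tool yaw',np.arctan2(M[1,0],M[0,0]))
c=d['img'][140:280,200:440,::-1]; cv2.imwrite('pics/w1c.png',cv2.resize(c,None,fx=3,fy=3))
E
```

```text
table z 0.00025728918727019323
topz 0.09835776884206959 1020 322.1127450980392 222.32450980392156
[0.5106855  0.24399413] ((511.3085632324219, 243.7896270751953), (25.839033126831055, 26.33412742614746), 78.47347259521484)
line [0.5113 0.2438] 121 -0.23565568286800745 [0.08297454 0.02066376]
rack ((482.9827880859375, 248.93019104003906), (230.2676544189453, 128.00344848632812), 79.96380615234375)
tool yaw 1.1622436718536429
```

View pics/w1c.png

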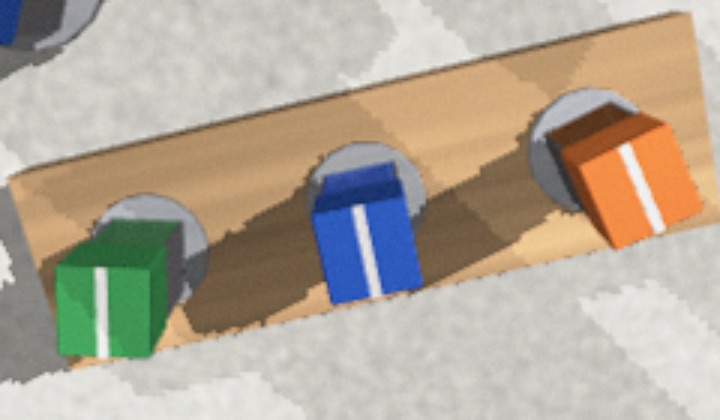

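```bash
python3 - <<'E'
from h import *
for n in ['side','scene']:
    d=np.load('/tmp/%s0.npz'%n); P=np.load('/tmp/%sP.npy'%n); hsv=cv2.cvtColor(d['img'],cv2.COLOR_RGB2HSV)
    m=(P[...,0]>.4)&(P[...,0]<.68)&(P[...,1]>-.3)&(P[...,1]<-.03)
    t=m&(P[...,2]>.062)&(P[...,2]<.085)
    k,l,st,ce=cv2.connectedComponentsWithStats(t.astype(np.uint8))
    for i in range(1,k):
        if st[i,4]>15: print(n,ce[i].round(),st[i,4],P[l==i].mean(0).round(3),d['img'][l==i].mean(0).round())
    c=m&(P[...,2]>.052)&(P[...,2]<.058); q=P[c][:,:2]; 
    # circle fit ring
    print('ring',len(q),np.median(q,0).round(3),cv2.minEnclosingCircle((q*1000).astype(np.float32)))
    b=m&(P[...,2]>.015)&(P[...,2]<.023); print('base',cv2.minAreaRect((P[b][:,:2]*1000).astype(np.float32)))
    y=m&(hsv[...,0]>20)&(hsv[...,0]<32)&(hsv[...,1]>170); print('btn',P[y].mean(0).round(3),P[y][:,2].max())
E
```

```text
side [374. 194.] 91 [ 0.481 -0.185  0.072] [198. 198. 197.]
side [334. 201.] 93 [ 0.588 -0.126  0.072] [38. 38. 41.]
ring 103 [ 0.532 -0.161] ((533.167724609375, -155.2628173828125), 78.84896850585938)
base ((520.5079956054688, -156.83273315429688), (205.68101501464844, 229.02798461914062), 84.19463348388672)
btn [ 0.429 -0.144  0.038] 0.04616073671537935
scene [229. 271.] 152 [ 0.485 -0.196  0.072] [119. 116. 114.]
scene [281. 271.] 137 [ 0.593 -0.137  0.072] [24. 24. 25.]
ring 182 [ 0.533 -0.165] ((536.7276611328125, -164.21958923339844), 79.21662139892578)
base ((521.981689453125, -162.55596923828125), (205.34999084472656, 233.7526092529297), 84.33267974853516)
btn [ 0.428 -0.151  0.043] 0.046113363724575085
```

Fitted cap: centre (0.5113, 0.2438), 26 × 26 mm, cell x yaw about -0.215. The light path is about 0.50 rad in world, and bench x about -0.10. I'll grip across cell x (tool yaw -0.215), which gives the best joint room at both ends. Rotate and descend part way.

```bash
python3 -m inch '[[0,6,0,0,0.115,0],[0,6,0,0,0.115,0],[0,6,0,0,0.115,0],[0,6,0,0,0.115,0],[0,6,0,0,0.115,0],[0,6,0,0,0.115,0],[0,6,0,0,0.115,0],[0,6,0,0,0.115,0],[0,6,0,0,0.115,0],[0,6,0,0,0.115,0],[0,6,0,0,0.115,0],[0,6,0,0,0.115,0]]' 60
python3 -m inch '[[0,0,0,0,0,0]]'
cat >> h.py <<'E'
def go(p,yaw):
    M=T(); Rd=np.array([[np.cos(yaw),0,-np.sin(yaw)],[np.sin(yaw),0,np.cos(yaw)],[0,-1,0]])
    dp=M[:3,:3].T@(np.array(p)-M[:3,3])*1000; rv=R.from_matrix(M[:3,:3].T@Rd).as_rotvec()
    print('pos',M[:3,3].round(4),'yaw',np.arctan2(M[1,0],M[0,0]).round(4),'need mm',dp.round(1),'rot',rv.round(4))
E
python3 - <<'E'
from h import *
go([.5113,.2438,.072],-.215)
M=T(); d=save('wrist','w2.png'); np.savez('/tmp/w2.npz',M=M,**d); print(r.get_state()['q'].round(2))
P=cloud(d,M); hsv=cv2.cvtColor(d['img'],cv2.COLOR_RGB2HSV)
b=(hsv[...,0]>105)&(hsv[...,0]<130)
top=(P[...,2]>.0945)&(P[...,2]<.102)&(np.hypot(P[...,0]-.511,P[...,1]-.244)<.025)
q=P[top][:,:2].astype(np.float32); print(top.sum(),q.mean(0),cv2.minAreaRect(q*1000))
w=top&(hsv[...,1]<70)&(hsv[...,2]>120)
p=ontop(d,M,w,.098); c=p.mean(0); u,s,vt=np.linalg.svd(p-c); print('line',c.round(4),w.sum(),np.arctan(vt[0,1]/vt[0,0]))
E
```

```text
clock: 2.2
tool_pos: [0.5084, 0.2518, 0.1772]
eef_rot: [-0.703, 0.074, -0.073, 0.704]
contact_force: [-0.2, 0.9, -0.8]
opening: 0.679
clock: 2.28
tool_pos: [0.5077, 0.2516, 0.1765]
eef_rot: [0.704, -0.073, 0.071, -0.703]
contact_force: [-0.7, 0.1, 0.9]
opening: 0.685
pos [0.5077 0.2516 0.1765] yaw -0.2046 need mm [  5.4 104.4  -6.8] rot [ 0.0012  0.0104 -0.0024]
[-0.63  0.7   0.16  1.81 -0.17  0.64 -0.57]
1607 [0.5120735  0.24461348] ((512.0669555664062, 244.0007781982422), (26.016311645507812, 25.92736053466797), 78.54159545898438)
line [0.5118 0.2431] 205 -0.20176091277295158
```

View pics/w2.png

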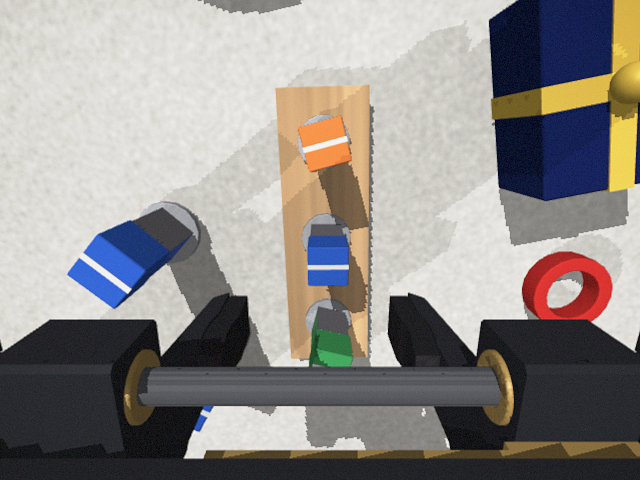

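The cap is now at (0.512, 0.2438), yaw -0.203, with a 26 × 26 mm top, so the two views agree. Descending.

```bash
python3 -m inch '[[3,5,-3.5,0,0,0],[3,10,-3.5,0,0,0],[0,15,0,0,0,0],[0,15,0,0,0,0],[0,15,0,0,0,0],[0,15,0,0,0,0],[0,12,0,0,0,0],[0,10,0,0,0,0],[0,6,0,0,0,0],[0,0,0,0,0,0]]' 60
python3 - <<'E'
from h import *
go([.512,.2438,.072],-.203)
E
```

```text
clock: 3.17
tool_pos: [0.5134, 0.2418, 0.0735]
eef_rot: [0.704, -0.073, 0.071, -0.703]
contact_force: [-0.8, -0.5, -1.0]
opening: 0.684
pos [0.5134 0.2418 0.0735] yaw -0.2038 need mm [-1.7  1.5  1.7] rot [ 0.0011 -0.0008 -0.0016]
```

```bash
python3 -m inch '[[-1.7,1.5,1.7,0,0,0],[0,0,0,0,0,0]]' 60
python3 -m inch '[[0,0,0,0,0,0],[0,0,0,0,0,0],[0,0,0,0,0,0],[0,0,0,0,0,0],[0,0,0,0,0,0],[0,0,0,0,0,0],[0,0,0,0,0,0]]' 10 20
python3 -m inch '[[0,0,0,0,0,0]]'
```

```text
clock: 3.33
tool_pos: [0.5126, 0.245, 0.0735]
eef_rot: [-0.703, 0.072, -0.072, 0.704]
contact_force: [-1.0, 0.4, -0.2]
opening: 0.68
clock: 3.92
tool_pos: [0.5127, 0.2443, 0.0734]
eef_rot: [-0.703, 0.072, -0.072, 0.704]
contact_force: [0.4, -0.2, 1.8]
opening: 0.293
clock: 4.0
tool_pos: [0.5126, 0.2443, 0.0733]
eef_rot: [-0.703, 0.072, -0.072, 0.703]
contact_force: [-0.2, 0.4, 1.5]
opening: 0.291
```

Gripped, with the opening at 25.7 mm. Lift, then carry.

```bash
python3 -m inch '[[0,-5,0,0,0,0],[0,-12,0,0,0,0],[0,-20,0,0,0,0],[0,-25,0,0,0,0],[0,-30,0,0,0,0],[0,-30,0,0,0,0],[0,-20,0,0,0,0],[0,-5,0,0,0,0]]'
python3 -m inch '[[4,0,-16,0,0,0],[7,0,-32,0,0,0],[8,0,-36,0,0,0],[8,0,-36,0,0,0],[8,0,-36,0,0,0],[8,0,-36,0,0,0],[8,0,-36,0,0,0],[8,0,-36,0,0,0],[8,0,-36,0,0,0],[8,0,-36,0,0,0],[8,0,-36,0,0,0],[8,0,-36,0,0,0]]'
python3 -m inch '[[8,0,-36,0,0,0],[6,0,-28,0,0,0],[0,0,0,0,0,0],[0,0,0,0,0,0]]'
python3 - <<'E'
from h import *
M=T(); d=save('wrist','w3.png'); np.savez('/tmp/w3.npz',M=M,**d); print(r.get_state()['q'].round(2)); go([.536,-.161,.22],.504)
E
```

```text
clock: 4.67
tool_pos: [0.5145, 0.2449, 0.2246]
eef_rot: [-0.702, 0.07, -0.074, 0.705]
contact_force: [0.8, -0.1, -1.1]
opening: 0.29
clock: 5.67
tool_pos: [0.518, -0.1753, 0.2196]
eef_rot: [-0.703, 0.073, -0.071, 0.704]
contact_force: [0.4, -0.6, -1.2]
opening: 0.296
clock: 6.0
tool_pos: [0.5185, -0.2414, 0.2194]
eef_rot: [0.703, -0.074, 0.073, -0.703]
contact_force: [-0.6, 0.6, -2.1]
opening: 0.295
[ 0.3   0.64  0.09  1.76 -0.08  0.75  0.22]
pos [ 0.519  -0.239   0.2194] yaw -0.2051 need mm [ 0.8 -0.5 79.8] rot [-0.0016 -0.7091 -0.0014]
```

View pics/w3.png

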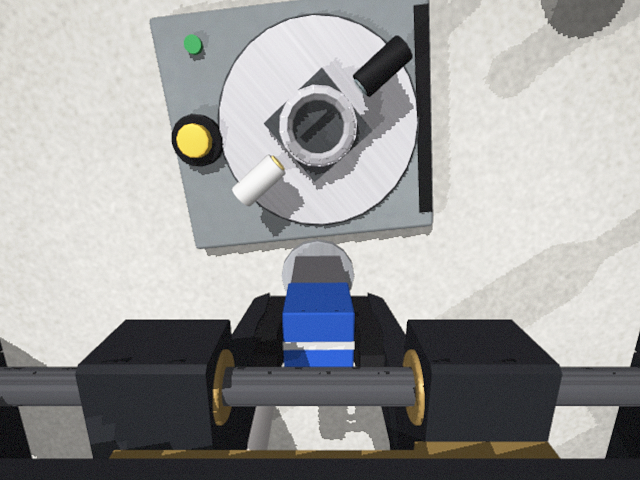

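The wrist view shows the well at (318,125) with its slot visible, the lamp at (260,180), the sensor at (383,65) and the button at (193,140). Next I measure them.

```bash
python3 - <<'E'
from h import *
d=dict(np.load('/tmp/w3.npz')); M=d['M']; P=cloud(d,M); img=d['img']; hsv=cv2.cvtColor(img,cv2.COLOR_RGB2HSV)
reg=np.zeros((480,640),bool); reg[0:250,140:440]=1
ring=reg&(P[...,2]>.053)&(P[...,2]<.059)
ring&=np.hypot(P[...,0]-.536,P[...,1]+.162)<.04
q=P[ring][:,:2]; A=np.c_[2*q,np.ones(len(q))]
from scipy.optimize import least_squares
rr=np.hypot(*(q-q.mean(0)).T); print('ring',ring.sum(),np.median(P[ring][:,2]),q.mean(0),cv2.minEnclosingCircle((q*1000).astype(np.float32)))
t=reg&(P[...,2]>.060)&(P[...,2]<.085)&(np.hypot(P[...,0]-.536,P[...,1]+.162)<.1)
k,l,st,ce=cv2.connectedComponentsWithStats(t.astype(np.uint8)); cs=[]
for i in range(1,k):
    if st[i,4]>40:
        m=(l==i); print('tube',ce[i].round(),st[i,4],P[m][:,2].max().round(4),img[m].mean(0).round(),cv2.minAreaRect((P[m][:,:2]*1000).astype(np.float32))); cs.append(P[m][:,:2].mean(0))
        # top ridge only
        tt=m&(P[...,2]>.0735); print('  ridge',P[tt][:,:2].mean(0).round(4)); cs[-1]=P[tt][:,:2].mean(0)
if len(cs)==2:
    v=cs[0]-cs[1]; print('light yaw',np.arctan(v[1]/v[0]),'mid',(cs[0]+cs[1])/2,'dist',np.hypot(*v))
y=reg&(hsv[...,0]>20)&(hsv[...,0]<32)&(hsv[...,1]>170)&(P[...,0]<.48); 
print('btn',P[y].mean(0).round(4),np.median(P[y][:,2]),cv2.minEnclosingCircle((P[y&(P[...,2]>.042)][:,:2]*1000).astype(np.float32)))
b=reg&(P[...,2]>.017)&(P[...,2]<.023); print('base',cv2.minAreaRect((P[b][:,:2]*1000).astype(np.float32)))
# slot: depth below floor
s=reg&(np.hypot(P[...,0]-.536,P[...,1]+.162)<.02)&(P[...,2]<.036)&(P[...,2]>.02)
print('slot',s.sum(),P[s][:,:2].mean(0),cv2.minAreaRect((P[s][:,:2]*1000).astype(np.float32)) if s.sum() else '')
q=P[s][:,:2]; 
u,S,vt=np.linalg.svd(q-q.mean(0)); print(np.arctan(vt[0,1]/vt[0,0]),S)
# cell cap line
cv2.imwrite('pics/w3c.png',cv2.resize(img[60:200,230:410,::-1],None,fx=4,fy=4,interpolation=cv2.INTER_CUBIC))
# held cell: flange / cap top
c=(P[...,2]>.1)&(P[...,2]<.25); c[:,:280]=0;c[:,360:]=0; c[:240]=0
print('flange',cv2.minAreaRect((P[c&(P[...,2]<.185)][:,:2]*1000).astype(np.float32)),'capbot')
E
```

```text
ring 1674 0.055059957173040075 [ 0.53436137 -0.16194287] ((534.1718139648438, -162.90704345703125), 28.849998474121094)
tube [383.  66.] 1815 0.0793 [41. 41. 43.] ((587.462158203125, -132.99148559570312), (41.67790985107422, 20.004146575927734), 29.24983787536621)
  ridge [ 0.588  -0.1327]
tube [259. 180.] 1401 0.0791 [212. 210. 207.] ((480.9376525878906, -192.8557586669922), (41.60049819946289, 19.980104446411133), 29.298568725585938)
  ridge [ 0.4809 -0.1928]
light yaw 0.5112425865524227 mid [ 0.53445589 -0.16278549] dist 0.12287964328795141
btn [ 0.4384 -0.1567  0.0397] 0.04013302683292663 ((431.97015380859375, -154.080810546875), 12.67586612701416)
base ((519.3214721679688, -161.27151489257812), (199.562255859375, 229.47842407226562), 84.05089569091797)
slot 310 [ 0.53429908 -0.16269594] ((534.18408203125, -162.8386993408203), (31.628997802734375, 6.519153118133545), 29.34079360961914)
0.5099927995529376 [0.16354523 0.0339837 ]
flange ((519.028564453125, -236.1915740966797), (27.89229393005371, 39.39251708984375), 78.6092300415039) capbot
```

View pics/w3c.png

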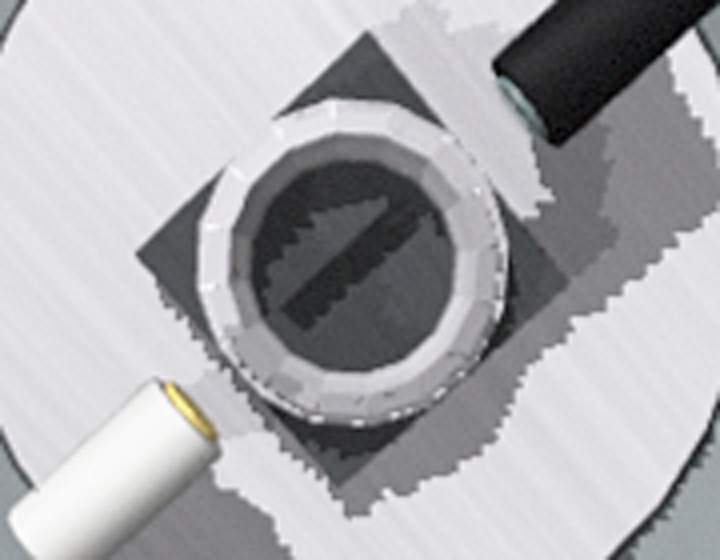

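The slot and tubes agree: the well axis is at (0.5343, -0.1628) and the light-path yaw is 0.511. Move over the well and turn.

```bash
python3 -m inch '[[0,0,15,0,0,0],[0,0,30,0,0,0],[-0.7,0,24,0,0,0],[0,4,10,0,-0.1,0],[0,7,0,0,-0.103,0],[0,7,0,0,-0.103,0],[0,7,0,0,-0.103,0],[0,7,0,0,-0.103,0],[0,7,0,0,-0.103,0],[0,5,0,0,-0.101,0],[0,0,0,0,0,0],[0,0,0,0,0,0]]'
python3 - <<'E'
from h import *
go([.5343,-.1628,.17],.511)
M=T(); d=save('wrist','w4.png'); np.savez('/tmp/w4.npz',M=M,**d); print(r.get_state()['q'].round(2))
E
```

```text
clock: 7.05
tool_pos: [0.5348, -0.1599, 0.1759]
eef_rot: [-0.683, -0.179, 0.179, 0.685]
contact_force: [0.6, 0.2, -1.3]
opening: 0.293
pos [ 0.5348 -0.1599  0.1759] yaw 0.5116 need mm [-1.9  5.9 -2.3] rot [-0.0019  0.0006 -0.0002]
[ 0.27  0.69 -0.11  1.83  0.12  0.63  0.61]
```

View pics/w4.png

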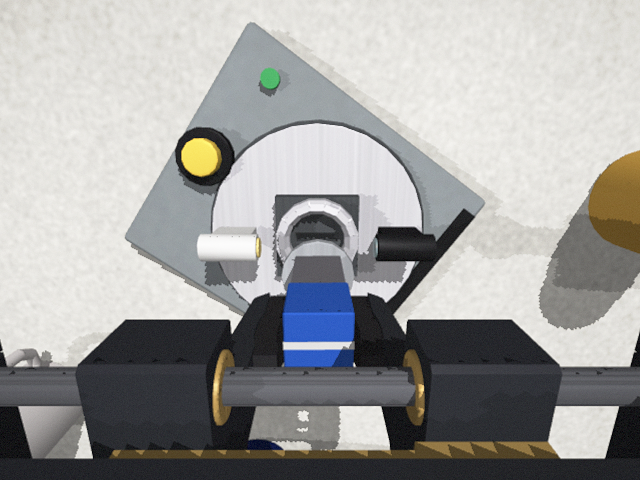

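```bash
python3 - <<'E'
from h import *
d=dict(np.load('/tmp/w4.npz')); M=d['M']; P=cloud(d,M); d2=dict(d)
Q=cloud(d,np.eye(4)) # tool coords
H=P[...,2]
t=(H>.0725)&(H<.085)&(np.hypot(P[...,0]-.534,P[...,1]+.163)<.1)
l=t.copy(); l[:,318:]=0; rr=t.copy(); rr[:,:318]=0
a,b=Q[l].mean(0),Q[rr].mean(0); print('lamp',a.round(4),'sens',b.round(4),'mid',((a+b)/2).round(4),'ang',np.arctan2((b-a)[2],(b-a)[0]))
f=(H>.118)&(H<.135)&(np.arange(640)[None]>270)&(np.arange(640)[None]<370); f[:200]=0
q=Q[f]; print('flange',f.sum(),q.min(0).round(4),q.max(0).round(4))
# circle fit to rim: outermost points
from scipy.optimize import least_squares
x,z=q[:,0],q[:,2]
xs=np.linspace(x.min()+.003,x.max()-.003,25); e=[]
for i in range(24):
    k=(x>=xs[i])&(x<xs[i+1])
    if k.any(): e.append([(xs[i]+xs[i+1])/2,z[k].max()])
e=np.array(e); s=least_squares(lambda p:np.hypot(e[:,0]-p[0],e[:,1]-p[1])-.02,[0,0],loss='soft_l1',f_scale=.0005); print('flange centre tool',s.x.round(4),np.abs(s.fun).max())
# cap front face & sides
c=(H>.165)&(H<.19)&(np.arange(640)[None]>275)&(np.arange(640)[None]<365); c[:270]=0;c[370:]=0
q=Q[c]; print('cap',np.percentile(q,[1,50,99],0).round(4))
E
```

```text
lamp [-0.0632  0.1002 -0.0013] sens [ 0.0591  0.1001 -0.0013] mid [-0.002   0.1001 -0.0013] ang -0.00023744641214337687
flange 1388 [-0.021   0.041  -0.0083] [0.0185 0.0506 0.0199]
flange centre tool [-0.0013 -0.0002] 0.0003737876434344589
cap [[-0.018  -0.0139  0.0079]
 [-0.0007 -0.0048  0.0125]
 [ 0.0173  0.0105  0.0132]]
```

The picture in the tool frame shows angle error about 0 and an offset of x -0.7, z -1.1 mm. Descend to just above the flange's entry.

```bash
python3 -m inch '[[-0.7,5,-1.1,0,0,0],[0,10,0,0,0,0],[0,12,0,0,0,0],[0,12,0,0,0,0],[0,10,0,0,0,0],[0,7,0,0,0,0],[0,4,0,0,0,0],[0,0,0,0,0,0],[0,0,0,0,0,0]]'
python3 -m inch '[[0,2,0,0,0,0],[0,2,0,0,0,0],[0,0,0,0,0,0]]'
python3 -m inch '[[0,2,0,0,0,0],[0,2,0,0,0,0],[0,0,0,0,0,0]]'
python3 - <<'E'
from h import *
go([.5343,-.1628,.0913],.511)
E
```

```text
clock: 7.85
tool_pos: [0.5352, -0.163, 0.1162]
eef_rot: [-0.684, -0.179, 0.179, 0.684]
contact_force: [0.3, -0.2, -1.8]
opening: 0.291
clock: 8.1
tool_pos: [0.5351, -0.163, 0.1122]
eef_rot: [0.684, 0.179, -0.179, -0.684]
contact_force: [0.1, 0.2, -1.3]
opening: 0.29
clock: 8.35
tool_pos: [0.5349, -0.1629, 0.1079]
eef_rot: [-0.684, -0.179, 0.179, 0.684]
contact_force: [0.9, 0.6, -2.6]
opening: 0.29
pos [ 0.5349 -0.1629  0.1079] yaw 0.512 need mm [-0.4 16.6  0.4] rot [-0.0004  0.001  -0.0003]
```

```bash
for i in 1 ; do python3 -m inch '[[0,2,0,0,0,0],[0,2,0,0,0,0],[0,0,0,0,0,0]]'; done
python3 -m inch '[[0,2,0,0,0,0],[0,2,0,0,0,0],[0,0,0,0,0,0]]'
python3 -m inch '[[0,1,0,0,0,0],[0,1,0,0,0,0],[0,0,0,0,0,0]]'
```

```text
clock: 8.6
tool_pos: [0.5348, -0.1629, 0.1038]
eef_rot: [-0.684, -0.179, 0.179, 0.684]
contact_force: [0.7, 0.5, -1.7]
opening: 0.291
clock: 8.85
tool_pos: [0.5349, -0.1628, 0.0998]
eef_rot: [-0.684, -0.179, 0.179, 0.684]
contact_force: [0.4, -0.7, -1.1]
opening: 0.294
clock: 9.1
tool_pos: [0.535, -0.1629, 0.098]
eef_rot: [-0.684, -0.179, 0.179, 0.684]
contact_force: [0.0, 1.2, -1.6]
opening: 0.296
```

```bash
python3 -m inch '[[0,1,0,0,0,0],[0,0,0,0,0,0]]'
python3 -m inch '[[0,1,0,0,0,0],[0,0,0,0,0,0]]'
python3 -m inch '[[0,1,0,0,0,0],[0,0,0,0,0,0]]'
```

```text
clock: 9.27
tool_pos: [0.5351, -0.1629, 0.0971]
eef_rot: [-0.684, -0.179, 0.179, 0.684]
contact_force: [0.1, 0.4, -2.6]
opening: 0.292
clock: 9.43
tool_pos: [0.5351, -0.1629, 0.0961]
eef_rot: [-0.684, -0.179, 0.179, 0.684]
contact_force: [0.8, 0.4, -1.3]
opening: 0.298
clock: 9.6
tool_pos: [0.5351, -0.1629, 0.0951]
eef_rot: [-0.684, -0.179, 0.179, 0.684]
contact_force: [-0.1, 1.2, -1.6]
opening: 0.294
```

It has passed floor height (0.0983) with no contact force, so the key is entering the slot.

```bash
python3 -m inch '[[0,1,0,0,0,0],[0,1,0,0,0,0],[0,0,0,0,0,0]]'
python3 -m inch '[[0,1,0,0,0,0],[0,0,0,0,0,0]]'
python3 -m inch '[[0,0.7,0,0,0,0],[0,0,0,0,0,0]]'
python3 -m inch '[[0,0.5,0,0,0,0],[0,0,0,0,0,0]]'
```

```text
clock: 9.85
tool_pos: [0.535, -0.1629, 0.093]
eef_rot: [-0.684, -0.179, 0.179, 0.684]
contact_force: [1.6, 0.2, -2.8]
opening: 0.296
clock: 10.02
tool_pos: [0.5351, -0.1629, 0.092]
eef_rot: [-0.684, -0.179, 0.179, 0.684]
contact_force: [0.3, 1.0, -1.9]
opening: 0.293
clock: 10.18
tool_pos: [0.5351, -0.1629, 0.0914]
eef_rot: [-0.684, -0.179, 0.179, 0.684]
contact_force: [0.4, 0.5, -1.6]
opening: 0.295
clock: 10.35
tool_pos: [0.5351, -0.163, 0.0913]
eef_rot: [0.684, 0.179, -0.179, -0.684]
contact_force: [-0.9, 1.2, 3.0]
opening: 0.293
```

Contact came exactly at the expected home height of 0.0913. One light press to confirm, then unload and check before letting go.

```bash
python3 -m inch '[[0,0.4,0,0,0,0],[0,0,0,0,0,0]]'
python3 -m inch '[[0,-0.7,0,0,0,0],[0,0,0,0,0,0]]'
python3 -m inch '[[0,0,0,0,0,0],[0,0,0,0,0,0],[0,0,0,0,0,0],[0,0,0,0,0,0]]' 50
python3 - <<'E'
from h import *
go([.5343,-.1628,.0913],.511)
E
```

```text
clock: 10.52
tool_pos: [0.5351, -0.163, 0.0913]
eef_rot: [0.684, 0.179, -0.179, -0.684]
contact_force: [-1.3, 1.7, 6.5]
opening: 0.289
clock: 10.68
tool_pos: [0.5351, -0.163, 0.0913]
eef_rot: [-0.684, -0.179, 0.179, 0.684]
contact_force: [-1.5, 0.8, 2.0]
opening: 0.294
clock: 11.02
tool_pos: [0.5351, -0.1633, 0.0912]
eef_rot: [0.684, 0.179, -0.179, -0.684]
contact_force: [1.4, 0.3, -0.3]
opening: 0.563
pos [ 0.5351 -0.1633  0.0912] yaw 0.5118 need mm [-0.5 -0.1  0.8] rot [ 0.0002  0.0008 -0.0001]
```

```bash
python3 -m inch '[[0,-3,0,0,0,0],[0,-8,0,0,0,0],[0,-20,0,0,0,0],[0,-30,0,0,0,0],[0,-25,0,0,0,0],[0,0,-35,0,0,0],[0,0,-35,0,0,0],[0,0,0,0,0,0],[0,0,0,0,0,0]]'
python3 - <<'E'
from h import *
M=T(); d=save('wrist','w5.png'); np.savez('/tmp/w5.npz',M=M,**d)
P=cloud(d,M); img=d['img']; hsv=cv2.cvtColor(img,cv2.COLOR_RGB2HSV); H=P[...,2]
near=np.hypot(P[...,0]-.5343,P[...,1]+.1628)<.03
top=near&(H>.1)&(H<.125); print('top z max/med',H[top].max(),np.median(H[top]))
top=near&(H>np.median(H[top])-.003)&(H<.125)&((hsv[...,0]>105)|(hsv[...,1]<70)); print(top.sum(),cv2.minAreaRect((P[top][:,:2]*1000).astype(np.float32)))
w=top&(hsv[...,1]<70)&(hsv[...,2]>120); p=ontop(d,M,w,.116); v=np.linalg.svd(p-p.mean(0))[2][0]; print('line yaw',np.arctan(v[1]/v[0]),p.mean(0))
y=(hsv[...,0]>20)&(hsv[...,0]<32)&(hsv[...,1]>150)&(np.hypot(P[...,0]-.43,P[...,1]+.152)<.03)
zt=np.percentile(H[y],90); print('btn top',zt, np.argwhere(y).mean(0)); t=y&(H>zt-.002); print(P[t].mean(0).round(4),cv2.minEnclosingCircle((P[t][:,:2]*1000).astype(np.float32)))
E
```

```text
clock: 11.77
tool_pos: [0.5696, -0.2265, 0.1779]
eef_rot: [0.685, 0.178, -0.177, -0.684]
contact_force: [0.2, 0.9, -0.5]
opening: 0.568
top z max/med 0.11883828519162007 0.11645824277918876
2441 ((533.8469848632812, -163.8154754638672), (25.78661346435547, 25.83321189880371), 30.221220016479492)
line yaw 0.4920359362849802 [ 0.53403827 -0.16397167]
btn top 0.043288451983385406 [ 44.56102362 193.93503937]
[ 0.4298 -0.1522  0.0425] ((430.35418701171875, -151.927734375), 13.835000038146973)
```

View pics/w5.png

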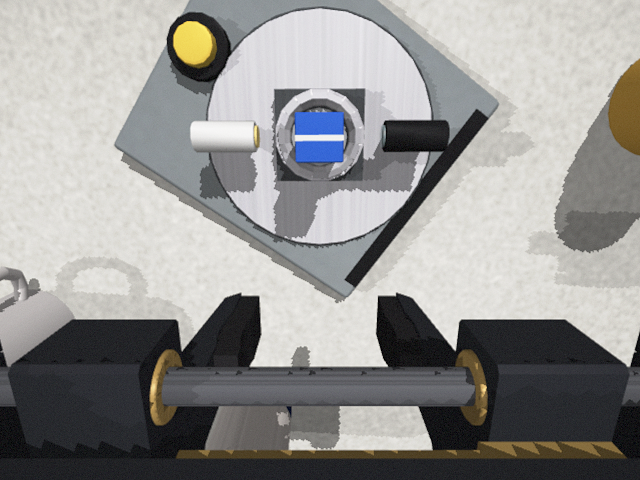

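The cap top is at 0.1165 (home is 0.116) and the white line points along the light path between lamp (225,135) and sensor (415,135), so the cell is seated. The button is at (0.430, -0.152), top about z 0.043. Close the fingers, move above it and turn the gripper so its body stays clear of the cell.

```bash
python3 -m inch '[[-10,0,15,0,0,0],[-19,0,30,0,0,0],[-22,0,35,0,0,0],[-20,0,30,0,0,0],[-14,0,23,0,0,0],[0,0,0,0,-0.106,0],[0,0,0,0,-0.106,0],[0,0,0,0,-0.106,0],[0,0,0,0,-0.106,0],[0,0,0,0,-0.106,0],[0,0,0,0,-0.106,0],[0,0,0,0,-0.106,0]]' 0 20
python3 -m inch '[[0,0,0,0,-0.106,0],[0,0,0,0,-0.106,0],[0,0,0,0,0,0],[0,0,0,0,0,0]]'
python3 - <<'E'
from h import *
go([.430,-.152,.0435],1.467); M=T(); d=save('wrist','w6.png'); np.savez('/tmp/w6.npz',M=M,**d)
P=cloud(d,M); H=P[...,2]; hsv=cv2.cvtColor(d['img'],cv2.COLOR_RGB2HSV)
y=(hsv[...,0]>20)&(hsv[...,0]<32)&(hsv[...,1]>150)&(np.hypot(P[...,0]-.43,P[...,1]+.152)<.03)
zt=np.percentile(H[y],90); t=y&(H>zt-.002); print('btn',y.sum(),zt,cv2.minEnclosingCircle((P[t][:,:2]*1000).astype(np.float32)))
E
```

```text
clock: 12.82
tool_pos: [0.4293, -0.1482, 0.1776]
eef_rot: [-0.571, -0.417, 0.417, 0.571]
contact_force: [-0.2, -0.4, 1.1]
opening: 0.004
clock: 13.15
tool_pos: [0.4295, -0.1487, 0.1775]
eef_rot: [-0.525, -0.473, 0.473, 0.526]
contact_force: [-0.4, -0.6, -0.8]
opening: 0.002
pos [ 0.4295 -0.1487  0.1775] yaw 1.4647 need mm [ -3.3 134.   -0.9] rot [-0.0006 -0.0023  0.0007]
btn 1034 0.0432722053272346 ((421.7092590332031, -147.93148803710938), 21.607925415039062)
```

View pics/w6.png

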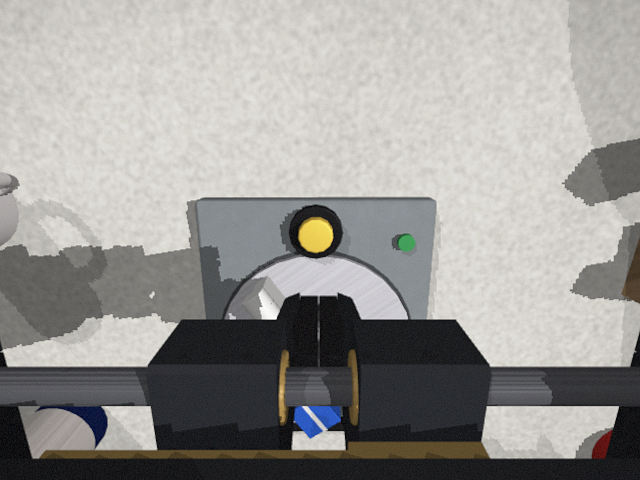

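```bash
python3 -m inch '[[-1.5,8,-0.5,0,0,0],[-1.5,18,-0.4,0,0,0],[0,25,0,0,0,0],[0,25,0,0,0,0],[0,22,0,0,0,0],[0,14,0,0,0,0],[0,8,0,0,0,0],[0,4,0,0,0,0],[0,0,0,0,0,0],[0,0,0,0,0,0]]'
python3 -m inch '[[0,2,0,0,0,0],[0,2,0,0,0,0],[0,2,0,0,0,0],[0,0,0,0,0,0]]'
python3 - <<'E'
from h import *
go([.430,-.152,.0435],1.467)
E
```

```text
clock: 14.03
tool_pos: [0.4309, -0.1528, 0.0536]
eef_rot: [0.526, 0.473, -0.473, -0.525]
contact_force: [-0.1, -0.3, 0.9]
opening: 0.002
clock: 14.37
tool_pos: [0.4307, -0.1529, 0.0473]
eef_rot: [0.526, 0.473, -0.473, -0.525]
contact_force: [-0.6, 0.5, 0.4]
opening: 0.005
pos [ 0.4307 -0.1529  0.0473] yaw 1.4658 need mm [0.8 3.8 0.8] rot [ 0.0003 -0.0012  0.0001]
```

```bash
python3 -m inch '[[0,1.5,0,0,0,0],[0,1.5,0,0,0,0],[0,0,0,0,0,0]]'
python3 -m inch '[[0,1,0,0,0,0],[0,1,0,0,0,0],[0,0,0,0,0,0]]'
python3 -m inch '[[0,1,0,0,0,0],[0,1,0,0,0,0],[0,0,0,0,0,0]]'
python3 -m inch '[[0,1,0,0,0,0],[0,0,0,0,0,0]]'
```

```text
clock: 14.62
tool_pos: [0.4306, -0.1527, 0.0441]
eef_rot: [-0.525, -0.473, 0.473, 0.526]
contact_force: [1.1, 0.3, 0.1]
opening: 0.005
clock: 14.87
tool_pos: [0.4307, -0.1528, 0.0422]
eef_rot: [0.525, 0.473, -0.473, -0.525]
contact_force: [-0.7, -0.8, 1.2]
opening: 0.002
clock: 15.12
tool_pos: [0.4307, -0.1528, 0.0402]
eef_rot: [0.525, 0.473, -0.473, -0.525]
contact_force: [0.3, 0.2, 2.9]
opening: 0.004
clock: 15.28
tool_pos: [0.4307, -0.1528, 0.0393]
eef_rot: [0.526, 0.473, -0.473, -0.525]
contact_force: [0.3, 0.9, 3.5]
opening: 0.004
```

```bash
python3 -m inch '[[0,1,0,0,0,0],[0,0,0,0,0,0]]'
python3 -m inch '[[0,0.7,0,0,0,0],[0,0,0,0,0,0]]'
python3 -m inch '[[0,0.5,0,0,0,0],[0,0,0,0,0,0]]'
python3 -m inch '[[0,0.4,0,0,0,0],[0,0,0,0,0,0]]'
```

```text
clock: 15.45
tool_pos: [0.4307, -0.1528, 0.0383]
eef_rot: [0.526, 0.473, -0.473, -0.525]
contact_force: [-0.1, -0.2, 3.5]
opening: 0.005
clock: 15.62
tool_pos: [0.4307, -0.1528, 0.0376]
eef_rot: [0.526, 0.473, -0.473, -0.525]
contact_force: [-0.1, -0.1, 3.6]
opening: 0.001
clock: 15.78
tool_pos: [0.4307, -0.1528, 0.0371]
eef_rot: [0.525, 0.473, -0.473, -0.525]
contact_force: [-0.5, -1.3, 3.9]
opening: 0.005
clock: 15.95
tool_pos: [0.4307, -0.1528, 0.0367]
eef_rot: [0.526, 0.473, -0.473, -0.525]
contact_force: [-0.9, 0.6, 4.2]
opening: 0.003
```

Force is still on the spring slope, so keep going until the hard stop shows.

```bash
python3 -m inch '[[0,0.4,0,0,0,0],[0,0,0,0,0,0]]'
python3 -m inch '[[0,0.4,0,0,0,0],[0,0,0,0,0,0]]'
python3 -m inch '[[0,0.4,0,0,0,0],[0,0,0,0,0,0]]'
```

```text
clock: 16.12
tool_pos: [0.4307, -0.1528, 0.0365]
eef_rot: [0.526, 0.473, -0.473, -0.525]
contact_force: [0.8, 0.6, 4.9]
opening: -0.0
clock: 16.28
tool_pos: [0.4307, -0.1528, 0.0364]
eef_rot: [0.526, 0.473, -0.473, -0.525]
contact_force: [-1.7, 0.5, 10.7]
opening: 0.005
clock: 16.45
tool_pos: [0.4307, -0.1528, 0.0363]
eef_rot: [0.526, 0.473, -0.473, -0.525]
contact_force: [-0.9, 0.4, 15.3]
opening: 0.01
```

The hard stop is reached at 0.0363 with 15 N, so the button is fully down. Release and back off.

```bash
python3 -m inch '[[0,-2,0,0,0,0],[0,-4,0,0,0,0],[0,-8,0,0,0,0],[0,-20,0,0,0,0],[0,-30,0,0,0,0],[0,-35,0,0,0,0],[0,-35,0,0,0,0],[0,0,0,0,0,0],[0,0,0,0,0,0]]'
python3 - <<'E'
from h import *
M=T(); d=save('wrist','w7.png'); P=cloud(d,M); H=P[...,2]; hsv=cv2.cvtColor(d['img'],cv2.COLOR_RGB2HSV)
y=(hsv[...,0]>20)&(hsv[...,0]<32)&(hsv[...,1]>150)&(np.hypot(P[...,0]-.43,P[...,1]+.152)<.02); print('btn top',np.percentile(H[y],90))
for n in ['scene','side']:
    d=save(n,n+'9.png'); P=cloud(d); H=P[...,2]
    m=(np.hypot(P[...,0]-.534,P[...,1]+.163)<.025)&(H>.09)&(H<.14); print(n,'cell top',np.percentile(H[m],97) if m.any() else None)
E
```

```text
clock: 17.2
tool_pos: [0.4315, -0.1533, 0.1712]
eef_rot: [0.527, 0.474, -0.472, -0.525]
contact_force: [-0.1, -0.2, 1.0]
opening: 0.006
btn top 0.04323666399346737
scene cell top 0.11825910614740835
side cell top 0.11822442182414433
```

View pics/scene9.png

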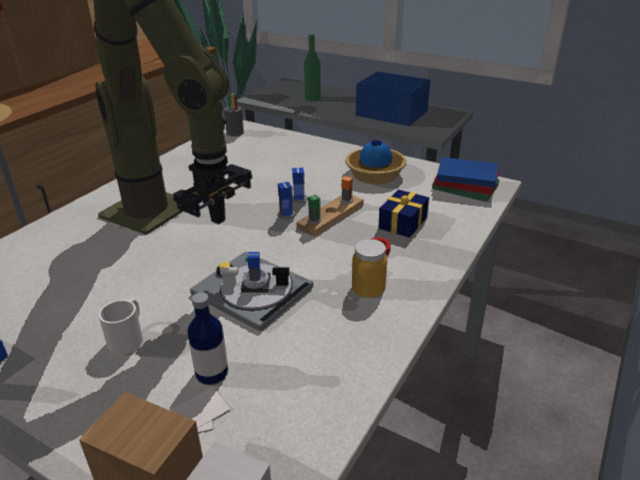

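View pics/side9.png

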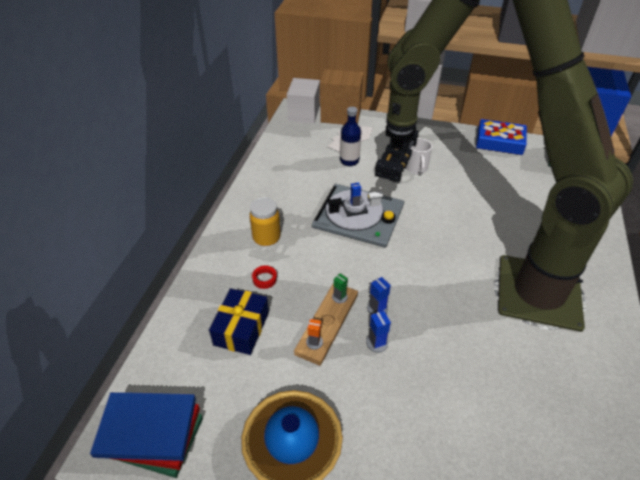

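The cell stands in the well (side 356,193), the button has sprung back to 0.043, and everything else is where it was. Handing in.

```bash
python3 - <<'E'
from h import *
print(r.finish_job())
E
```

```text
the job is handed in; nothing more can be done
None
```

The blue cell is seated in the well with its key in the slot. I let go of it, then pressed the read button to its stop and released it. The job was handed in at about 17 s, and no verdict came back.

- **Choice of cell:** I took the blue cell from the middle rack place. Its 26 × 26 mm cap and 83 mm height matched; the two free-standing blue cells were about 115 mm tall.
- **Fit:** The wrist camera could see the slot, so I set the angle from the picture (light path yaw 0.511 rad). The key dropped in on the first descent, so no turning by feel was needed. It stopped at the expected home height, and I confirmed it with a light press of about 8 N.
- **Seating:** After letting go, the cap top was at 0.1165 m against 0.116 m expected, with the white line along lamp and sensor. The line fit read 0.492 rad and the cap outline 0.527 rad, either side of 0.511.
- **Button:** It travelled about 6 mm to a hard stop, with about 15 N at most, and came back to its starting height of 0.043 m.
- **Last look:** The scene and side cameras gave a cap top of 0.118 m (97th percentile, where single pixels scatter by about 2 mm). By eye, the other objects were where they started, and the arm was clear of everything.

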